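Tare the cup on the kitchen scale

TASK

I want to weigh salt into the small steel cup. Stand the cup upright on the round pan of the kitchen scale and let go; then, with the cup standing there, zero the scale: roll the ribbed thumbwheel in its shoulder with a fingertip, which turns the dial, until the dial's black zero wedge stands at the pointer's tip. Leave the tea glass and the salt shaker standing where they are.

Things in the scene. Friction and masses are not known exactly. Their poses are not given: they have to be found in the camera images.
- scale: mechanical kitchen scale, grey housing 230 mm deep (x), 206 wide (y), 85 high, fixed; origin on the table under its middle; x points from its front (dial) to its back (pan), y to its left, z up. In front a round white dial 110 mm across, sloping up by 30 degrees towards the pan, under a clear cover; behind it a steel pan; at the right (-y) a flat-topped shoulder 58 mm wide with the thumbwheel
- pan_centre (a point): middle of the upper face of the scale's pan, a round steel dish 134 mm across with a flat floor 125 mm across and a rim 4 mm above the floor; 111 mm above the table when empty. It sinks on a spring under a load (220 N per m) and comes to rest within a second
- scale_pan (a joint): how far the pan has sunk (m): 0 empty, 0.007 to 0.011 with the cup on it, stop at 0.016
- zero_mark (a point): inner point of the zero mark, a black wedge 15 mm wide and 12 mm long at the dial's edge that points at its middle, 40 mm from it; when zeroed the pointer's tip stands at this point. It turns with the dial card, which the thumbwheel drives. The other marks are strokes, one every 15 degrees, a longer one every 60
- dial_centre (a point): middle of the dial, on the common axis of the dial card and the pointer, 3.5 mm above the dial's face
- pointer_tip (a point): tip of the slim black pointer, 40 mm from the dial's middle, under the cover. With the pan empty it points at the top of the dial (towards the pan); a load turns it clockwise as seen from the front (tip towards -y of the scale), 0.11 rad per mm that the pan sinks, about 0.8 to 1.2 rad for the cup. The wheel does not move it
- wheel_top (a point): highest point of the ribbed grey and black thumbwheel: 40 mm diameter, 14 mm wide, its axle fixed, level, along the scale's y, so the rim rolls along the scale's x. Only the top 8 mm of the rim stand out of the shoulder (this point is 93 mm above the table and does not turn): not to be pinched, but turned by a fingertip pressed on it with a few newtons and moved along x
- tare_wheel (a joint): turn of the thumbwheel (rad); grows when the top of its rim moves away from the front (+x of the scale), 1 rad per 20 mm. Each rad turns the dial card by 0.6 rad clockwise as seen from the front, that is after the pointer; the card needs 0.5 to 1.3 rad, two or three strokes of a fingertip. Light friction (0.6 N at the rim); it stays where it is left; stops far off (-1.5 and 4)
- cup_centre (a point): middle, half-way up (35 mm), of the loose straight-sided steel cup: open, 60 mm across (63 mm at the lip), 70 mm high, wall 2.5 mm, 0.16 to 0.24 kg; z axis up along the cup
- glass_centre (a point): middle, half-way up (43 mm), of the clear waisted tea glass, 62 mm across, 86 mm high; loose, not to be moved
- shaker_centre (a point): middle, half-way up (45 mm), of the salt shaker, glass with a grey domed cap, 44 mm across, 90 mm high; loose, not to be moved

How it is judged:
By the outcome, as a careful person would: the job done as asked, in the order asked, and still so for the second after the job is handed in, with the robot touching nothing.
It also fails if it takes over 48 s, if anything falls off the work surface, if the arm or the gripper's body presses on something with over 40 N, if the wrist force passes 120 N, or if a joint passes its speed limit or range.

ROBOT

A 6-joint arm with a two-finger parallel gripper is mounted at the origin on a cart in front of the work surface, level with it; the furniture and walls round the work are solid. World frame = base frame: x ahead of the robot, y to its left, z up, the work surface at z = 0. Lengths are in m, angles in rad, forces in N, time in s.
With the tool pointing down it reaches from about 0.375 to 0.825 m from the base axis. Payload 5.5 kg.
Tool frame: the origin (TCP) lies on the centre line of the jaws, within the pads' length; the fingertips stand 25 mm ahead of it and the grasp point (between the pads) lies 6 mm ahead of it (env.nose_length is the z of the fingertips in the tool frame, in m); z points along the fingers, y is the line along which they close (so a half turn about z gives the same grasp; the last joint's range is limited). The gripper opens to 85 mm and grips with 20 to 120 N. Pads are 22 mm wide; open, the fingers measure 114 mm over their backs; the gripper's body (76 mm by 85 mm) begins 54 mm behind the grasp point. The pads swing forward as they close: fully open they stand 13 mm farther back than shut.
Start: joints at [-1.166, 0.314, -0.047, 1.21, 0, 1.571], TCP at [0.236, -0.552, 0.227] pointing down, gripper open.
Joint ranges: [-2.67, 2.67], [-0.69, 1.73], [-1.03, 1.25], [-2.08, 2.16], [-1.42, 1.45], [-3.14, 3.14]. Speed limits (rad/s): [2.39, 2.39, 3.01, 3.14, 3.14, 3.14].

INTERFACE

Orientations are given as a rotation vector (axis times angle).
In Python, from bench import env gives the robot as it stands.
- The arm moves only by the shell command python3 -m pendant 'ROWS' [FORCE]. ROWS is JSON, a list that holds one entry, the list of rows, each a list of 7 numbers: the opening, from -1 (shut) to 1 (fully open), so that 0 is half open, then the shift along the tool's x, y, z in cm, then the turn, a rotation vector about the tool's x, y, z in rad. A call has exactly 8 rows; each row shifts and turns the commanded pose from where the row before left it, along the tool's axes as they then stand; what a row does not reach is not made up. A row lasts 1/12 s, in which the tool goes at most 41.7 mm and 7.16 degrees, less where a joint would pass 70% of its speed; a pose out of reach is approached as far as the arm can. A call with a gripper value outside its range is refused whole. The fingers move at their own pace and stop on an object; FORCE is the grip in N (left out, the last holds). Time passes only in rows, so rows that do not move let the fingers close, or fill a call up. It gives the time, the measured TCP pose, the force, the opening and the grip force at its end, in the units of the state.
- env.state(): the state, without advancing time (a new reading comes with each control period).
- env.snapshot(name): name is "side" or "top" or "wrist"; returns the picture (420x560x3 uint8, red, green, blue); there is no depth.
- env.camera_params(name): a dict with "mtx" (3x3 intrinsics, pixels), "origin" and "attitude" of the camera in the world. Camera axes: x right, y down, z forward; pixel columns grow to the right and rows downward; lengths in m; the calibration is good to about 2 mm. A picture is of the moment at which its call begins: read the wrist's pose just before it. camera_params takes no time and is no camera call; for the wrist camera it gives the pose at the moment of the call.
- env.sign_off(): hands the job in; it is judged then, once.
Trained networks look in the newest picture that a camera, given by its name, has taken for a name from the list of things; names that differ only in an ending like _2 or _b are one class to them, and where a whole thing is asked for, a point or a joint stands for the part that bears it (a point fixed in the world has none). Each returns a list of dicts, best first, with "score" (0 to 1); they miss things now and then, are a little off and sometimes report something else, mostly with a low value. They report only what shows in the picture. A call takes as long as a camera call.
- env.recognise(camera, label): "position" ([column, row] in pixels, amid what is visible of it).
- env.trace(camera, label): "mask" (420x560 bool, what is visible of it) and "position" ([column, row] in pixels, amid what is visible of it).
The state is a dict: "clock": time; "q": joint angles; "qd": joint speeds; "tau": joint torques, N m; "tool_pos": TCP position; "eef_rot": TCP orientation; "contact_force": force on the tool from outside, world axes, zero at the start; "wrist_torque": the same for the moment, N m; "finger_gap": opening from 0.0 (shut) to 1.0 (fully open); "finger_force": force on a finger pad.
Only numpy, scipy, OpenCV 4.12 (cv2) and the standard library are available. Lean on these libraries where they do the work, as an engineer would, in place of code of your own. Each camera call takes 0.05 s, during which the arm holds its last target. There are 200 camera calls.

## Working session

There is one attempt and no reset: what is moved stays moved. The work goes in short steps, Python scripts to look and compute and a shell command to move; the robot and the scene stay as the last step left them, time stands still between calls to the robot, and variables do not carry over. Pictures are saved under pics/ and viewed, at most 10 in all, crops included, and the job is handed in when it is done.

```bash
mkdir -p pics; ls; cat > h.py <<'E'
import numpy as np, cv2
from scipy.spatial.transform import Rotation as R
from bench import env
def cam(n):
    p=env.camera_params(n); A=np.array(p["attitude"],float)
    if A.shape!=(3,3): A=R.from_rotvec(A).as_matrix() if A.size==3 else R.from_quat(A).as_matrix()
    return np.array(p["mtx"]),np.array(p["origin"]),A
def ray(c,uv):
    K,o,A=c; d=A@np.linalg.solve(K,[uv[0],uv[1],1.]); return o,d/np.linalg.norm(d)
def at_z(c,uv,z):
    o,d=ray(c,uv); return o+d*(z-o[2])/d[2]
def proj(c,X):
    K,o,A=c; p=K@(A.T@(np.array(X)-o)); return p[:2]/p[2]
def tri(l):
    M=0;b=0
    for c,uv in l:
        o,d=ray(c,uv);P=np.eye(3)-np.outer(d,d);M=M+P;b=b+P@o
    return np.linalg.solve(M,b)
def save(n,im): cv2.imwrite("pics/"+n,im[:,:,::-1])
E
python3 - <<'E'
from h import *
print(env.camera_params("top"),env.camera_params("side"),env.nose_length,env.state())
ims={n:env.snapshot(n) for n in("top","side")}
for n in ims: save(n+"0.png",ims[n])
C={n:cam(n) for n in ims}
H=dict(pan_centre=.111,zero_mark=None,dial_centre=None,pointer_tip=None,wheel_top=.093,cup_centre=.035,glass_centre=.043,shaker_centre=.045)
for l in H:
    r={}
    for n in ims:
        d=env.recognise(n,l); r[n]=d
        print(l,n,[(np.round(x["position"],1).tolist(),round(x["score"],2),np.round(at_z(C[n],x["position"],H[l]),3).tolist() if H[l] else '') for x in d[:2]])
    if r["top"] and r["side"]: print("  tri",tri([(C[n],r[n][0]["position"]) for n in ims]).round(3))
E
```

```text
pics
{'mtx': array([[526.8493175 ,   0.        , 278.85324297],
       [  0.        , 526.8493175 , 209.96823615],
       [  0.        ,   0.        ,   1.        ]]), 'origin': array([0.27952456, 0.030716  , 1.21036857]), 'attitude': array([-2.09218891,  2.11905231, -0.24028145])} {'mtx': array([[397.82822184,   0.        , 278.71754562],
       [  0.        , 397.82822184, 206.98063958],
       [  0.        ,   0.        ,   1.        ]]), 'origin': array([0.06425981, 0.76419784, 0.40743769]), 'attitude': array([-0.68039182,  2.23024111, -1.57224842])} 0.025 {'clock': 0.0, 'q': array([-1.16600966e+00,  3.14233102e-01, -4.80820041e-02,  1.21022159e+00,
        1.73588538e-05,  1.57079997e+00]), 'qd': array([-0.00047154, -0.00023756,  0.00026646,  0.00134924, -0.00097968,
       -0.00077561]), 'tau': array([ 9.45886313e-04, -5.39596581e+01,  3.39744973e+01,  1.92757143e-02,
        2.11482211e-04,  7.52897392e-06]), 'tool_pos': array([ 0.23606304, -0.55095895,  0.22612907]), 'eef_rot': array([-3.07579502e+00, -6.31156272e-01,  5.22536164e-04]), 'contact_force': array([ 0.03631885, -0
[... 507 characters left out ...]
6, 285.8], 0.73, ''), ([197.0, 242.5], 0.22, '')]
  tri [0.479 0.32  0.047]
pointer_tip top []
pointer_tip side [([238.6, 300.6], 0.66, '')]
wheel_top top [([147.0, 237.6], 0.81, [0.475, 0.308, 0.093])]
wheel_top side [([224.4, 290.3], 0.76, [0.412, 0.382, 0.093])]
  tri [0.479 0.318 0.039]
cup_centre top []
cup_centre side [([273.1, 211.7], 0.68, [0.629, -0.061, 0.035])]
glass_centre top [([369.3, 172.8], 0.69, [0.629, -0.186, 0.043])]
glass_centre side [([298.5, 195.5], 0.59, [0.632, -0.199, 0.043])]
  tri [ 0.627 -0.186  0.048]
shaker_centre top [([419.6, 255.8], 0.81, [0.435, -0.288, 0.045])]
shaker_centre side [([374.6, 189.7], 0.61, [0.466, -0.377, 0.045])]
  tri [ 0.431 -0.28   0.076]
```

View pics/top0.png

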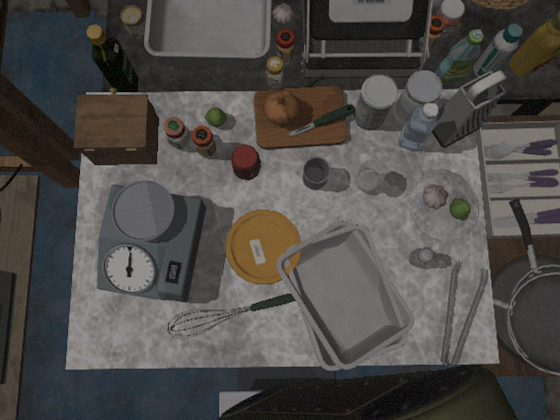

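View pics/side0.png

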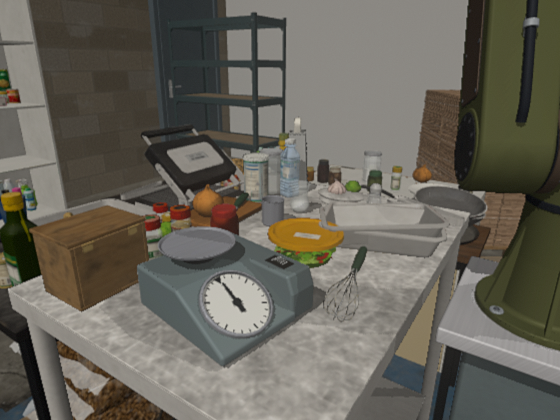

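The top view shows the pan near (143,211), dial (130,268), wheel (175,271), cup (316,173), glass (368,180) and shaker (425,258). In the side view the pan is at (198,245), dial (236,303), wheel (280,262) and cup (273,211). The networks' wheel and dial points look wrong, so I'll use traces and crops.

```bash
python3 - <<'E'
from h import *
ims={n:env.snapshot(n) for n in("top","side")}
C={n:cam(n) for n in ims}
H=dict(pan_centre=.113,wheel_top=.09,cup_centre=.05,scale=.05,glass_centre=.043)
for l in H:
    for n in ims:
        for x in env.trace(n,l)[:2]:
            m=x["mask"].astype(np.uint8); ys,xs=np.nonzero(m)
            print(l,n,round(x["score"],2),len(xs),xs.min(),xs.max(),ys.min(),ys.max(),np.round(x["position"],1),at_z(C[n],x["position"],H[l]).round(3))
a=cv2.resize(ims["top"][175:310,90:215],None,fx=3.1,fy=4,interpolation=cv2.INTER_CUBIC) if 0 else cv2.resize(ims["top"][175:310,90:215],(500,540),interpolation=cv2.INTER_CUBIC)
b=cv2.resize(ims["side"][190:240,240:330],(290,161),interpolation=cv2.INTER_CUBIC)
b=np.vstack([b,cv2.resize(ims["side"][240:340,195:315],(290,242)),np.zeros((137,290,3),np.uint8)])
save("crop1.png",np.hstack([a,b]))
E
```

```text
pan_centre top 0.96 2959 111 173 180 239 [139.9 210. ] [0.532 0.32  0.113]
pan_centre top 0.27 10611 97 205 179 301 [147.7 241. ] [0.464 0.301 0.113]
pan_centre side 0.97 2060 158 234 226 259 [196.5 241.4] [0.537 0.312 0.113]
wheel_top top 0.68 52 170 175 266 276 [175.2 268.2] [0.409 0.246 0.09 ]
wheel_top top 0.57 10748 96 206 180 301 [147.2 238.1] [0.475 0.308 0.09 ]
cup_centre top 0.92 706 302 329 157 188 [318.1 171.7] [ 0.631 -0.068  0.05 ]
cup_centre side 0.74 586 261 283 195 224 [272.8 207.9] [ 0.623 -0.051  0.05 ]
scale top 0.75 10560 97 205 180 301 [151.3 240. ] [0.477 0.309 0.05 ]
scale side 0.71 16310 136 312 225 365 [223.7 289. ] [0.463 0.328 0.05 ]
scale side 0.46 2898 203 268 274 332 [234.9 302.5] [0.422 0.348 0.05 ]
glass_centre top 0.64 798 353 385 159 191 [369.4 173.8] [ 0.627 -0.187  0.043]
glass_centre side 0.7 596 289 310 180 212 [297.1 196.3] [ 0.632 -0.19   0.043]
```

View pics/crop1.png

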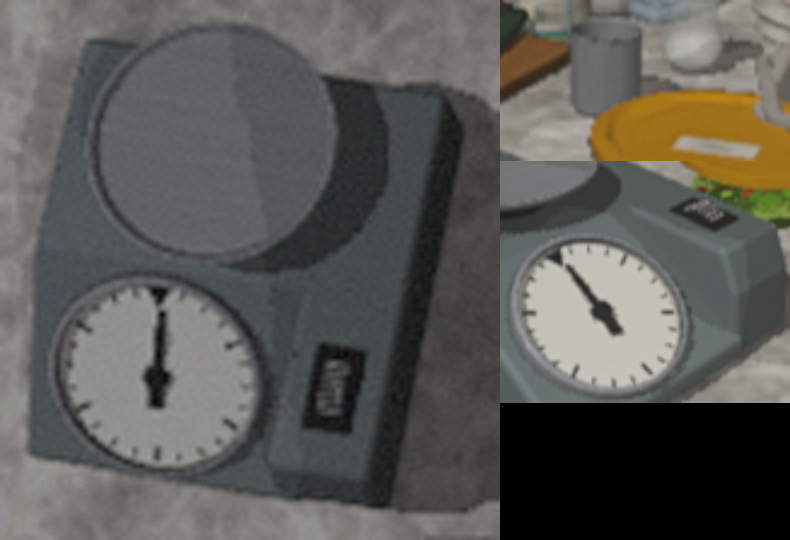

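```bash
cat > geo.py <<'E'
from h import *
T=cam("top");S=cam("side")
wt=at_z(T,(170.9,273),.091); 
pan=at_z(T,(143.5,210.8),.115)
wtri=tri([(T,(170.9,273)),(S,(279.8,260.7))])
E
python3 - <<'E'
from geo import *
print("wheel",wt,wtri,"pan",pan)
# shoulder slot long edges in the crop -> yaw
f=lambda u,v:(90+u/4,175+v/4)
for a,b,z in (((300,430),(316,344),.085),((352,434),(368,350),.085),((385,507),(460,135),.0),((352,470),(440,95),.085)):
    d=at_z(T,f(*b),z)-at_z(T,f(*a),z); print("yaw",np.arctan2(d[1],d[0]))
for uv,z in (((316,165),.07),((316.5,185),.0)): pass
x=env.snapshot("top"); m=env.trace("top","cup_centre")[0]["mask"]; cs,_=cv2.findContours(m.astype(np.uint8),0,1)
print("cup contour ell",cv2.fitEllipse(max(cs,key=len)))
# model-fit cup silhouette in both views
from scipy.optimize import least_squares
import itertools
x=env.snapshot("side"); ms=env.trace("side","cup_centre")[0]["mask"]
def sil(c,p):
    t=np.linspace(0,2*np.pi,40); P=[]
    for z,r in((0,.030),(.07,.0315)): P+= [proj(c,(p[0]+r*np.cos(a),p[1]+r*np.sin(a),z)) for a in t]
    P=np.array(P); return np.r_[P.min(0),P.max(0)]
def bb(m):
    ys,xs=np.nonzero(m); return np.array([np.percentile(xs,.5),np.percentile(ys,.5),np.percentile(xs,99.5)+1,np.percentile(ys,99.5)+1])
for nm,ms_ in (("top",[(T,m)]),("side",[(S,ms)]),("both",[(T,m),(S,ms)])):
    r=least_squares(lambda p:np.concatenate([sil(c,p)-bb(k) for c,k in ms_]),(.63,-.065),loss="soft_l1"); print(nm,r.x,r.fun.round(1))
s=env.state(); M=R.from_rotvec(s["eef_rot"]).as_matrix(); print(s["tool_pos"],M.round(3))
cp=cam("wrist"); print("wrist in tool",M.T@(cp[1]-s["tool_pos"]),(M.T@cp[2]).round(2))
E
```

```text
wheel [0.39882708 0.25447761 0.091     ] [0.39884101 0.25450593 0.09085377] pan [0.52928942 0.31222538 0.115     ]
yaw -0.15149622470451984
yaw -0.1612817232904618
yaw -0.17709684663327677
yaw -0.20529238541043626
cup contour ell ((315.1918640136719, 172.1815948486328), (26.628087997436523, 33.547645568847656), 14.160265922546387)
top [ 0.63184437 -0.06222548] [-0.3 -0.4  0.3  0.4]
side [ 0.63554045 -0.07025073] [-0.8 -0.7  0.8  0.4]
both [ 0.63177347 -0.06289155] [-0.  -0.4  0.6  0.4 -1.2  0.2  0.4  1.6]
[ 0.23628406 -0.55151704  0.22702666] [[ 0.919  0.394  0.   ]
 [ 0.394 -0.919 -0.   ]
 [-0.     0.    -1.   ]]
wrist in tool [ 0.07403842  0.00016049 -0.14644972] [[-0.   -0.96 -0.29]
 [ 1.    0.   -0.  ]
 [ 0.   -0.29  0.96]]
```

```bash
python3 -m pendant '[[[1,3.5,-1.8,0,0,0,0],[1,3.5,-1.8,0,0,0,0],[1,3.5,-1.8,0,0,0,0],[1,3.5,-1.8,0,0,0,0],[1,3.5,-1.8,0,0,0,0],[1,3.5,-1.8,0,0,0,0],[1,3.5,-1.8,0,0,0,0],[1,3.5,-1.8,0,0,0,0]]]' 30
python3 -m pendant '[[[1,3.5,-1.8,0,0,0,0],[1,3.5,-1.8,0,0,0,0],[1,3.5,-1.8,0,0,0,0],[1,3.5,-1.8,0,0,0,0],[1,3.5,-1.8,0,0,0,0],[1,3.5,-1.8,0,0,0,0],[1,2,-1,0,0,0,0],[1,0,0,0,0,0,0]]]'
python3 -m pendant '[[[1,0,0,0,0,0,-0.117],[1,0,0,0,0,0,-0.117],[1,0,0,0,0,0,-0.117],[1,0,0,0,0,0,-0.117],[1,0,0,0,0,0,-0.117],[1,0,0,0,0,0,-0.117],[1,0,0,0,0,0,-0.117],[1,0,0,0,0,0,-0.117]]]'
python3 -m pendant '[[[1,0,0,0,0,0,-0.115],[1,0,0,0,0,0,-0.115],[1,0,0,0,0,0,0],[1,0,0,0,0,0,0],[1,0,0,0,0,0,0],[1,0,0,0,0,0,0],[1,0,0,0,0,0,0],[1,0,0,0,0,0,0]]]'
python3 - <<'E'
from h import *
s=env.state(); M=R.from_rotvec(s["eef_rot"]).as_matrix(); print(M.round(3),s["q"].round(2))
c=cam("wrist"); im=env.snapshot("wrist")
for l,z in (("cup_centre",.035),("glass_centre",.043)):
    for x in env.trace("wrist",l)[:2]:
        ys,xs=np.nonzero(x["mask"]); print(l,x["score"],x["position"],xs.min(),xs.max(),ys.min(),ys.max(),at_z(c,x["position"],z).round(4))
for p in ((.632,-.063,.07),(.632,-.063,0)): print(proj(c,p).round(1))
print("tip centre",proj(c,s["tool_pos"]+M@[0,0,.025]))
save("w1.png",im)
E
```

```text
clock: 2.37
tool_pos: [0.4379, -0.3073, 0.2273]
eef_rot: [3.077, 0.631, 0.001]
contact_force: [0.1, -0.8, 0.1]
finger_gap: 1.007
finger_force: 0.0
clock: 3.03
tool_pos: [0.6046, -0.1059, 0.2266]
eef_rot: [-3.075, -0.639, -0.002]
contact_force: [-0.0, -0.0, 0.7]
finger_gap: 1.004
finger_force: 0.0
clock: 3.7
tool_pos: [0.6014, -0.1105, 0.227]
eef_rot: [2.457, 1.958, -0.001]
contact_force: [-0.5, 0.1, -0.8]
finger_gap: 0.998
finger_force: 0.0
clock: 4.37
tool_pos: [0.6019, -0.1099, 0.227]
eef_rot: [2.222, 2.221, -0.0]
contact_force: [-0.8, -0.1, -1.0]
finger_gap: 1.0
finger_force: 0.0
[[ 0.001  1.    -0.   ]
 [ 1.    -0.001 -0.   ]
 [-0.    -0.    -1.   ]] [-0.18  0.34 -0.02  1.22 -0.    1.39]
cup_centre 0.59 [319.4, 141.7] 283 350 105 174 [ 0.6371 -0.0664  0.035 ]
glass_centre 0.72 [299.8, 259.3] 270 334 220 298 [ 0.6188 -0.1914  0.043 ]
[317.9 141.5]
[311.5 135.5]
tip centre [284.96830501 248.83035673]
```

View pics/w1.png

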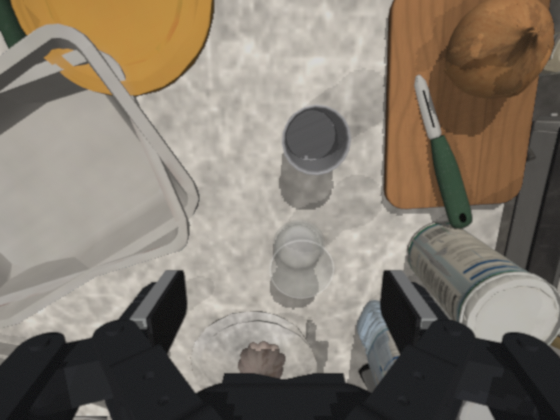

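The wrist view puts the cup's lip at (316,140), within 2 px of the prediction for (0.632,-0.063). The glass is at (300,265). I'll move over the cup, go down and grip.

```bash
python3 -m pendant '[[[1,2.4,1.45,0,0,0,0],[1,2.4,1.45,0,0,0,0],[1,0,0,3,0,0,0],[1,0,0,3,0,0,0],[1,0,0,3,0,0,0],[1,0,0,2,0,0,0],[1,0,0,0,0,0,0],[1,0,0,0,0,0,0]]]'
python3 -m pendant '[[[1,0,0,2,0,0,0],[1,0,0,2,0,0,0],[1,0,0,2,0,0,0],[1,0,0,1,0,0,0],[1,0,0,0.2,0,0,0],[1,0,0,0,0,0,0],[-0.2,0,0,0,0,0,0],[-0.2,0,0,0,0,0,0]]]' 30
python3 -m pendant '[[[-0.2,0,0,0,0,0,0],[-0.2,0,0,0,0,0,0],[-0.2,0,0,0,0,0,0],[-0.2,0,0,0,0,0,0],[-0.2,0,0,0,0,0,0],[-0.2,0,0,0,0,0,0],[-0.2,0,0,0,0,0,0],[-0.2,0,0,0,0,0,0]]]' 30
```

```text
clock: 5.18
tool_pos: [0.6299, -0.0617, 0.1162]
eef_rot: [-2.22, -2.22, 0.003]
contact_force: [0.4, -0.0, 1.3]
finger_gap: 1.004
finger_force: 0.0
clock: 5.85
tool_pos: [0.6322, -0.062, 0.0468]
eef_rot: [2.22, 2.22, 0.003]
contact_force: [-2.6, 0.5, 1.9]
finger_gap: 0.749
finger_force: 1.1
clock: 6.52
tool_pos: [0.6322, -0.062, 0.0474]
eef_rot: [2.22, 2.22, 0.003]
contact_force: [-2.0, -0.6, 7.0]
finger_gap: 0.704
finger_force: 30.9
```

```bash
python3 -m pendant '[[[-0.2,0,0,-1,0,0,0],[-0.2,0,0,-2,0,0,0],[-0.2,0,0,-3,0,0,0],[-0.2,0,0,-3,0,0,0],[-0.2,0,0,-3,0,0,0],[-0.2,0,0,-2,0,0,0],[-0.2,0,0,-1.3,0,0,0],[-0.2,0,0,0,0,0,0]]]' 
python3 -m pendant '[[[-0.2,1.6,-0.4,0,0,0,0],[-0.2,3,-0.8,0,0,0,0],[-0.2,3,-0.8,0,0,0,0],[-0.2,3,-0.8,0,0,0,0],[-0.2,3,-0.8,0,0,0,0],[-0.2,3,-0.8,0,0,0,0],[-0.2,3,-0.8,0,0,0,0],[-0.2,3,-0.8,0,0,0,0]]]' 
python3 -m pendant '[[[-0.2,3,-0.8,0,0,0,0],[-0.2,3,-0.8,0,0,0,0],[-0.2,3,-0.8,0,0,0,0],[-0.2,3,-0.8,0,0,0,0],[-0.2,2,-0.8,0,0,0,0],[-0.2,1,-0.2,0,0,0,0],[-0.2,0,0,0,0,0,0],[-0.2,0,0,0,0,0,0]]]' 
python3 - <<'E'
from h import *
s=env.state();print(s["tool_pos"],s["contact_force"],s["finger_gap"],s["finger_force"])
save("t2.png",cv2.resize(env.snapshot("top")[160:310,80:230],(560,560),interpolation=cv2.INTER_CUBIC))
T=cam("top"); print([np.array(proj(T,p)-[80,160])*560/150 for p in ((.53,.314,.115),)])
E
```

```text
clock: 7.18
tool_pos: [0.6331, -0.062, 0.2029]
eef_rot: [2.218, 2.218, 0.007]
contact_force: [1.5, 0.2, -2.0]
finger_gap: 0.704
finger_force: 33.1
clock: 7.85
tool_pos: [0.569, 0.1659, 0.1967]
eef_rot: [-2.22, -2.221, 0.003]
contact_force: [0.5, -0.2, -2.3]
finger_gap: 0.703
finger_force: 33.1
clock: 8.52
tool_pos: [0.5283, 0.3139, 0.1971]
eef_rot: [2.22, 2.222, -0.003]
contact_force: [0.5, -0.7, -1.7]
finger_gap: 0.701
finger_force: 33.1
[0.52825568 0.31391916 0.19713808] [ 0.46946175 -0.68371323 -1.67730143] 0.7006013788958013 33.0856447470228
[array([234.00536084, 188.47566397])]
```

View pics/t2.png

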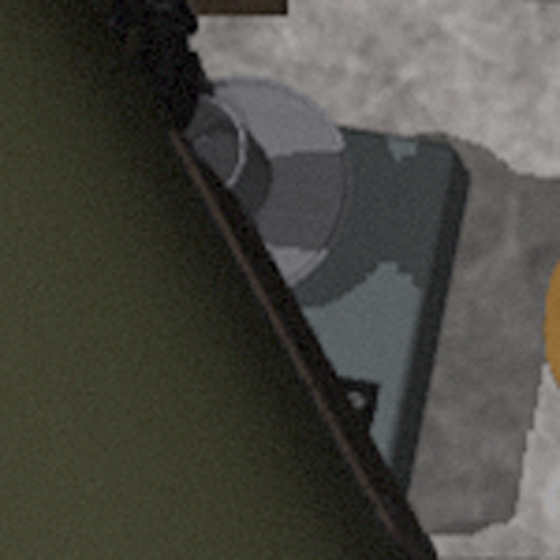

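The cup hangs over the pan, whose edges fit the predicted centre (234,188). I'll lower it onto the spring.

```bash
python3 -m pendant '[[[-0.2,0,0,1.5,0,0,0],[-0.2,0,0,1.2,0,0,0],[-0.2,0,0,0.6,0,0,0],[-0.2,0,0,0.3,0,0,0],[-0.2,0,0,0.3,0,0,0],[-0.2,0,0,0.2,0,0,0],[-0.2,0,0,0,0,0,0],[-0.2,0,0,0,0,0,0]]]' 
python3 -m pendant '[[[-0.2,0,0,0.3,0,0,0],[-0.2,0,0,0.2,0,0,0],[-0.2,0,0,0.1,0,0,0],[-0.2,0,0,0,0,0,0],[-0.2,0,0,0,0,0,0],[-0.2,0,0,0,0,0,0],[-0.2,0,0,0,0,0,0],[-0.2,0,0,0,0,0,0]]]'
```

```text
clock: 9.23
tool_pos: [0.5292, 0.3141, 0.1575]
eef_rot: [2.221, 2.221, 0.001]
contact_force: [-0.1, 0.7, -1.4]
finger_gap: 0.702
finger_force: 33.1
clock: 9.9
tool_pos: [0.5291, 0.3143, 0.1512]
eef_rot: [2.221, 2.221, 0.001]
contact_force: [1.2, 0.3, 0.1]
finger_gap: 0.701
finger_force: 33.2
```

```bash
python3 -m pendant '[[[0.5,0,0,0,0,0,0],[0.6,0,0,0,0,0,0],[0.8,0,0,0,0,0,0],[1,0,0,0,0,0,0],[1,0,0,0,0,0,0],[1,0,0,0,0,0,0],[1,0,0,0,0,0,0],[1,0,0,0,0,0,0]]]' 
python3 -m pendant '[[[1,0,0,-1,0,0,0],[1,0,0,-2,0,0,0],[1,0,0,-3,0,0,0],[1,0,0,-3,0,0,0],[1,0,0,-2,0,0,0],[1,0,0,0,0,0,0],[-1,0,0,0,0,0,0.085],[-1,0,0,0,0,0,0.08]]]'
python3 - <<'E'
from h import *
from geo import wt
s=env.state(); M=R.from_rotvec(s["eef_rot"]).as_matrix(); print(s["tool_pos"],M.round(3))
im=env.snapshot("side"); x=env.trace("side","cup_centre"); S=cam("side")
print([(d["score"],d["position"],at_z(S,d["position"],.137)) for d in x[:2]])
a=cv2.resize(im[160:340,140:320],(560,560),interpolation=cv2.INTER_CUBIC);save("s3.png",a)
c=cam("wrist"); w=env.snapshot("wrist"); save("w3.png",w); print("wheel pix",proj(c,wt))
E
```

```text
clock: 10.57
tool_pos: [0.5289, 0.3142, 0.151]
eef_rot: [-2.221, -2.221, -0.0]
contact_force: [0.9, 0.6, 0.3]
finger_gap: 1.001
finger_force: 0.0
clock: 11.23
tool_pos: [0.5291, 0.3143, 0.2618]
eef_rot: [2.401, 2.026, 0.002]
contact_force: [-0.0, -0.5, -0.8]
finger_gap: 0.754
finger_force: 0.0
[0.52905441 0.31427511 0.26179176] [[ 0.168  0.986  0.001]
 [ 0.986 -0.168  0.001]
 [ 0.001  0.001 -1.   ]]
[(0.71, [197.3, 228.0], array([0.53685138, 0.30782168, 0.137     ])), (0.54, [226.2, 291.3], array([0.36004512, 0.43633556, 0.137     ]))]
wheel pix [170.97109427 263.76934479]
```

View pics/s3.png

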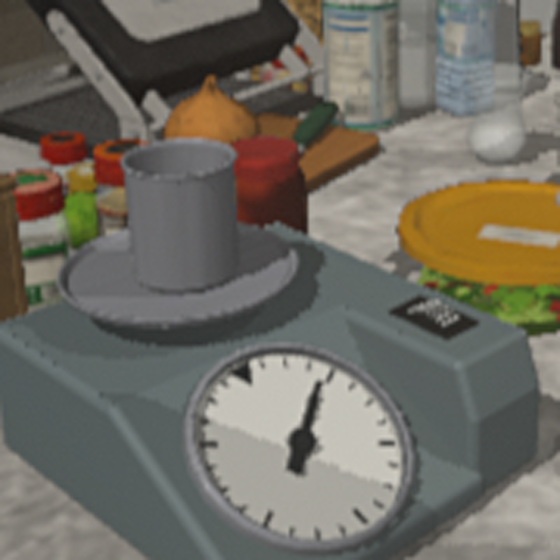

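View pics/w3.png

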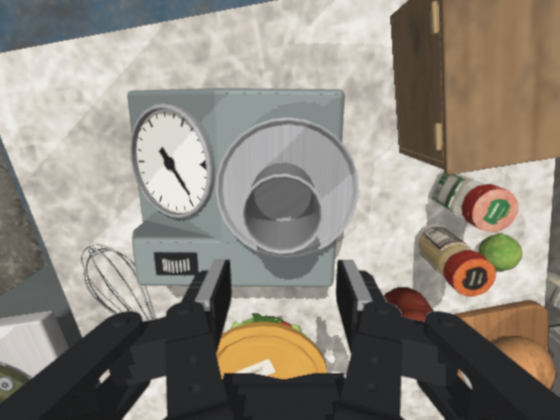

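The cup stands on the pan. The pointer has turned clockwise about 1 rad to wrist pixel (189,203), and the wedge is still at the top (204,165). The wheel is at wrist (176,264), and I'll refine its position with this view.

```bash
cat > dial.py <<'E'
from geo import *
yaw=-.165
Rs=R.from_euler("z",yaw).as_matrix()
u=Rs@[np.cos(np.pi/6),0,.5]; rt=Rs@[0,-1,0]; n=Rs@[-.5,0,np.cos(np.pi/6)]
def on(c,uv,P0):
    o,d=ray(c,uv); return o+d*(n@(P0-o))/(n@d)
def ang(c,uv,P0):
    x=on(c,uv,P0)-P0; return np.degrees(np.arctan2(x@rt,x@u)),np.linalg.norm(x)
E
python3 - <<'E'
from dial import *
W=cam("wrist"); s=env.state(); print(s["tool_pos"])
a=at_z(W,(176.5,263.5),.085); b=at_z(T,(173.8,272.4),.085); print("slot",a,b,"wheel",at_z(W,(176,264.5),.091),wt)
hubs=(W,(168,162)),(S,(140+302*180/560,160+440*180/560))
D=tri(list(hubs)+[(T,(129.2,270))]); print("dial",D,"reproj",[proj(c,D) for c in(W,S,T)])
def s2(x,y):return (140+x*180/560,160+y*180/560)
for nm,c,uv in (("wedge W",W,(203,165)),("ptr W",W,(189,203)),("wedge S",S,s2(246,376)),("ptr S",S,s2(321,378)),("0deg long S?",S,s2(333,374))): print(nm,ang(c,uv,D))
save("w3z.png",cv2.resize(env.snapshot("wrist")[90:290,120:320],(600,600),interpolation=cv2.INTER_CUBIC))
im=cv2.imread("pics/w3.png")
E
```

```text
[0.52870424 0.31404125 0.26088675]
slot [0.40216263 0.25101642 0.085     ] [0.40066496 0.24954092 0.085     ] wheel [0.40391788 0.25252714 0.091     ] [0.39882708 0.25447761 0.091     ]
dial [0.41142057 0.35384378 0.05789165] reproj [array([168.00493622, 163.03733703]), array([237.75215712, 301.94136602]), array([128.53933922, 269.38815313])]
wedge W (np.float64(-2.296804273031075), np.float64(0.04928077791129831))
ptr W (np.float64(57.187397160249425), np.float64(0.04759509307036636))
wedge S (np.float64(-4.640952192520777), np.float64(0.046059833025927976))
ptr S (np.float64(50.80303473966179), np.float64(0.04195879844828844))
0deg long S? (np.float64(57.65417121131563), np.float64(0.04767465446846852))
```

View pics/w3z.png

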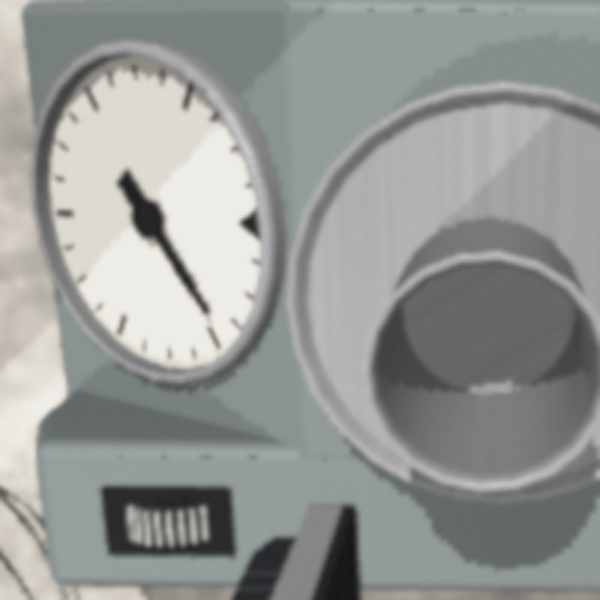

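Zoomed wrist view: wedge tip (200.3,164.3), pointer tip (189.7,194.7), hub (169,162). The pointer is just short of the 60° stroke. I'll go to the front side of the wheel with the gripper shut.

```bash
python3 - <<'E'
from dial import *
W=cam("wrist"); D=tri([(W,(169,162)),(S,(237.1,301.4)),(T,(129,269.7))]); print(D)
print("ptr",ang(W,(189.7,194.7),D)); F=D-.0035*n
print("wedge",ang(W,(200.3,164.3),F),"60mark",ang(W,(191.7,202.3),F),"60 mark2",ang(W,(182.5,122.3),F))
E
python3 -m pendant '[[[-1,-1,-1.5,0,0,0,0],[-1,-2,-3,0,0,0,0],[-1,-2,-3,0,0,0,0],[-1,-2,-3,0,0,0,0],[-1,-1.3,-2,0,0,0,0],[-1,0,0,2,0,0,0],[-1,0,0,3,0,0,0],[-1,0,0,2,0,0,0]]]' 40
python3 -m pendant '[[[-1,0,0,2,0,0,0],[-1,0,0,2,0,0,0],[-1,0,0,1,0,0,0],[-1,0,0,0.7,0,0,0],[-1,0,0,0.4,0,0,0],[-1,0,0,0,0,0,0],[-1,0,0,0,0,0,0],[-1,0,0,0,0,0,0]]]'
python3 - <<'E'
from dial import *
s=env.state(); M=R.from_rotvec(s["eef_rot"]).as_matrix()
d=M.T@(np.array([.402,.252,.093])-s["tool_pos"]-M@[0,0,.025]); print("tip->wheel top in tool, cm",100*d,s["contact_force"])
E
```

```text
[0.41202512 0.35381665 0.05773444]
ptr (np.float64(49.02804477341177), np.float64(0.04106541183152539))
wedge (np.float64(-1.9780369347937998), np.float64(0.04150579771651352)) 60mark (np.float64(57.87179973842933), np.float64(0.047567039193627404)) 60 mark2 (np.float64(-62.551910062286225), np.float64(0.0469278922435232))
clock: 12.1
tool_pos: [0.3913, 0.2525, 0.1899]
eef_rot: [2.395, 2.033, 0.001]
contact_force: [-0.3, 0.6, -0.7]
finger_gap: 0.002
finger_force: 0.0
clock: 12.77
tool_pos: [0.3927, 0.2533, 0.131]
eef_rot: [2.397, 2.031, 0.003]
contact_force: [0.4, 0.4, 0.8]
finger_gap: 0.001
finger_force: 0.0
tip->wheel top in tool, cm [0.02463383 0.93701794 1.29617133] [0.38498097 0.38973978 0.7802987 ]
```

```bash
python3 -m pendant '[[[-1,0,0,0.6,0,0,0],[-1,0,0,0.4,0,0,0],[-1,0,0,0.2,0,0,0],[-1,0,0,0.1,0,0,0],[-1,0,0,0,0,0,0],[-1,0,0,0,0,0,0],[-1,0,0,0,0,0,0],[-1,0,0,0,0,0,0]]]'
```

```text
clock: 13.43
tool_pos: [0.3921, 0.2529, 0.1171]
eef_rot: [2.397, 2.031, 0.0]
contact_force: [1.1, 0.4, 0.4]
finger_gap: 0.001
finger_force: 0.0
```

```bash
python3 -m pendant '[[[-1,0,0,0.1,0,0,0],[-1,0,0,0,0,0,0],[-1,0,0,0,0,0,0],[-1,0,0,0,0,0,0],[-1,0,0,0,0,0,0],[-1,0,0,0,0,0,0],[-1,0,0,0,0,0,0],[-1,0,0,0,0,0,0]]]'
python3 -m pendant '[[[-1,0,0,0.1,0,0,0],[-1,0,0,0,0,0,0],[-1,0,0,0,0,0,0],[-1,0,0,0,0,0,0],[-1,0,0,0,0,0,0],[-1,0,0,0,0,0,0],[-1,0,0,0,0,0,0],[-1,0,0,0,0,0,0]]]'
```

```text
clock: 14.1
tool_pos: [0.392, 0.2529, 0.116]
eef_rot: [2.397, 2.031, 0.0]
contact_force: [0.6, 0.0, -0.2]
finger_gap: -0.004
finger_force: 0.0
clock: 14.77
tool_pos: [0.392, 0.2528, 0.115]
eef_rot: [2.397, 2.031, 0.0]
contact_force: [0.2, -0.1, 0.0]
finger_gap: 0.0
finger_force: 0.0
```

```bash
python3 -m pendant '[[[-1,0,0,0.1,0,0,0],[-1,0,0,0,0,0,0],[-1,0,0,0,0,0,0],[-1,0,0,0,0,0,0],[-1,0,0,0,0,0,0],[-1,0,0,0,0,0,0],[-1,0,0,0,0,0,0],[-1,0,0,0,0,0,0]]]'
python3 - <<'E'
from h import *
save("w4.png",np.vstack([cv2.resize(env.snapshot("wrist"),(400,300)),cv2.resize(env.snapshot("side")[225:325,200:333],(400,300),interpolation=cv2.INTER_CUBIC)]))
E
```

```text
clock: 15.43
tool_pos: [0.3919, 0.2528, 0.114]
eef_rot: [2.397, 2.031, -0.0]
contact_force: [0.0, -0.4, -0.0]
finger_gap: 0.001
finger_force: 0.0
```

View pics/w4.png

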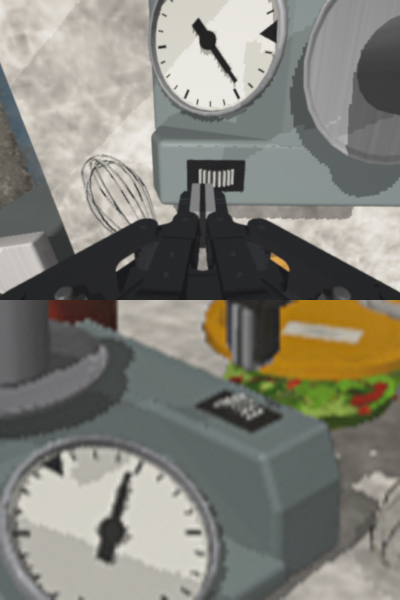

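```bash
python3 - <<'E'
from dial import *
s=env.state(); M=R.from_rotvec(s["eef_rot"]).as_matrix(); W=cam("wrist"); t=s["tool_pos"]+M@[0,0,.025]; print(t)
print("tip S",proj(S,t),"W",proj(W,t),"wheel S",proj(S,(.402,.252,.091)),"W",proj(W,(.402,.252,.091)))
print("slot W now",at_z(W,(302,246),.085),"wheel W",at_z(W,(302,249),.091))
print("observed tip tri",tri([(S,(283.8,246.7)),(W,(284,258))]))
im=env.snapshot("side");
E
```

```text
[0.39197844 0.25283298 0.08901992]
tip S [283.68317874 262.34206128] W [284.84589307 248.57731184] wheel S [279.07277362 259.58209068] W [303.02386977 248.63351318]
slot W now [0.40161628 0.25107192 0.085     ] wheel W [0.40141016 0.25187607 0.091     ]
observed tip tri [0.39092315 0.25943044 0.12019435]
```

```bash
python3 - <<'E'
from h import *
np.save("sa.npy",env.snapshot("side"))
E
python3 -m pendant '[[[-1,0,0,0.2,0,0,0],[-1,0,0,0.1,0,0,0],[-1,0,0,0.1,0,0,0],[-1,0,0,0.1,0,0,0],[-1,0,0,0,0,0,0],[-1,0,0,0,0,0,0],[-1,0,0,0,0,0,0],[-1,0,0,0,0,0,0]]]'
python3 - <<'E'
from dial import *
a=np.load("sa.npy").astype(int); b=env.snapshot("side"); np.save("sb.npy",b)
d=np.abs(a-b).sum(2); m=(d>60)[225:290,265:300]; ys,xs=np.nonzero(m)
for r in range(65): 
    if m[r].sum()>2: print(r+225,np.nonzero(m[r])[0]+265)
E
```

```text
clock: 16.3
tool_pos: [0.392, 0.2529, 0.109]
eef_rot: [2.397, 2.031, 0.0]
contact_force: [-0.1, -0.3, 0.1]
finger_gap: 0.004
finger_force: 0.0
225 [273 274 275 296 297 298 299]
226 [273 274 275 277 278 279 295 296 297 298 299]
227 [275 277 278 279 280 281 293 294 295 296 297 298 299]
228 [277 278 279 280 281 282 283 293 294 295 296 297 298]
229 [277 278 280 281 282 283 293 294 295 296]
230 [280 281 282 283 293 294]
242 [275 276 292]
243 [276 291 292]
244 [276 290 291 292]
245 [288 289 290 291]
246 [277 278 284 285 286 287 288 289 290 291]
247 [277 278 284 285 286 287 288 289 290]
248 [277 278 279 280 281 282 285 286 287 288 289]
249 [280 281 282 283 284 285 286 287 288 289]
250 [282 283 287]
260 [287 288 290 291 295]
```

The tip stands about 25 mm higher than nominal: there was no contact at nominal shoulder height, and the side view agrees. I'll keep lowering and go by the force reading.

```bash
python3 -m pendant '[[[-1,0,0,0.3,0,0,0],[-1,0,0,0.3,0,0,0],[-1,0,0,0.2,0,0,0],[-1,0,0,0.1,0,0,0],[-1,0,0,0.1,0,0,0],[-1,0,0,0,0,0,0],[-1,0,0,0,0,0,0],[-1,0,0,0,0,0,0]]]'
python3 - <<'E'
from dial import *
a=np.load("sb.npy").astype(int); b=env.snapshot("side"); np.save("sc.npy",b)
d=np.abs(a-b).sum(2); m=(d>60)[240:290,265:300]
for r in range(50): 
    if m[r].sum()>2: print(r+240,np.nonzero(m[r])[0]+265)
E
```

```text
clock: 17.02
tool_pos: [0.392, 0.2529, 0.0991]
eef_rot: [2.397, 2.031, 0.0]
contact_force: [-0.4, 1.0, -0.5]
finger_gap: 0.0
finger_force: 0.0
244 [275 276 292]
245 [275 276 292]
246 [275 276 291 292]
247 [275 276 289 290 291 292]
248 [276 287 288 289 290 291 292]
249 [276 277 279 284 285 286 287 288 289 290 291 292]
250 [277 278 279 284 285 286 287 288 289 290 291]
251 [277 278 279 280 281 287 288 289 290]
252 [277 278 280 281 282 283 286 287 288 289 290]
253 [279 281 282 283 284 286 287 288 289 290]
254 [279 281 283 284 285 286 287 288]
258 [278 282 283 284 285 286]
259 [282 283 284 285]
261 [286 287 293 294 295]
262 [286 287 292 293 294]
```

```bash
python3 -m pendant '[[[-1,0,0,0.3,0,0,0],[-1,0,0,0.2,0,0,0],[-1,0,0,0.1,0,0,0],[-1,0,0,0.1,0,0,0],[-1,0,0,0,0,0,0],[-1,0,0,0,0,0,0],[-1,0,0,0,0,0,0],[-1,0,0,0,0,0,0]]]'
python3 -m pendant '[[[-1,0,0,0.1,0,0,0],[-1,0,0,0.1,0,0,0],[-1,0,0,0,0,0,0],[-1,0,0,0,0,0,0],[-1,0,0,0,0,0,0],[-1,0,0,0,0,0,0],[-1,0,0,0,0,0,0],[-1,0,0,0,0,0,0]]]'
```

```text
clock: 17.73
tool_pos: [0.392, 0.2529, 0.0921]
eef_rot: [2.397, 2.031, 0.0]
contact_force: [0.5, -0.5, -0.9]
finger_gap: -0.0
finger_force: 0.0
clock: 18.4
tool_pos: [0.392, 0.2529, 0.09]
eef_rot: [2.397, 2.031, 0.0]
contact_force: [-0.7, 0.1, -1.1]
finger_gap: -0.001
finger_force: 0.0
```

```bash
python3 -m pendant '[[[-1,0,0,0.1,0,0,0],[-1,0,0,0.1,0,0,0],[-1,0,0,0,0,0,0],[-1,0,0,0,0,0,0],[-1,0,0,0,0,0,0],[-1,0,0,0,0,0,0],[-1,0,0,0,0,0,0],[-1,0,0,0,0,0,0]]]'
python3 - <<'E'
from dial import *
a=np.load("sc.npy").astype(int); b=env.snapshot("side"); w=env.snapshot("wrist"); np.save("wd.npy",w)
d=np.abs(a-b).sum(2); m=(d>60)[246:290,265:300]
for r in range(44): 
    if m[r].sum()>2: print(r+246,np.nonzero(m[r])[0]+265)
save("v5.png",np.hstack([cv2.resize(b[235:285,250:310],(480,400),interpolation=cv2.INTER_CUBIC),cv2.resize(w[215:295,250:314],(320,400),interpolation=cv2.INTER_CUBIC)]))
E
```

```text
clock: 19.07
tool_pos: [0.392, 0.2529, 0.0881]
eef_rot: [-2.397, -2.031, -0.0]
contact_force: [-0.4, 0.5, 2.6]
finger_gap: 0.003
finger_force: 1.8
252 [275 290 291]
253 [275 276 288 289 290 291 292]
254 [275 276 284 285 286 287 288 289 290 291 292]
255 [277 279 281 284 285 286 287 288 289 290]
256 [276 277 279 280 284 285 286 287 288 289 290 291]
257 [276 278 279 280 283 284 285 286 287 288 289]
258 [279 281 283 284 285 286 287 289]
259 [279 280 281 282]
260 [279 280 281 283 284 286]
261 [279 281 282 283 286]
262 [281 282 284 285 286 295]
```

View pics/v5.png

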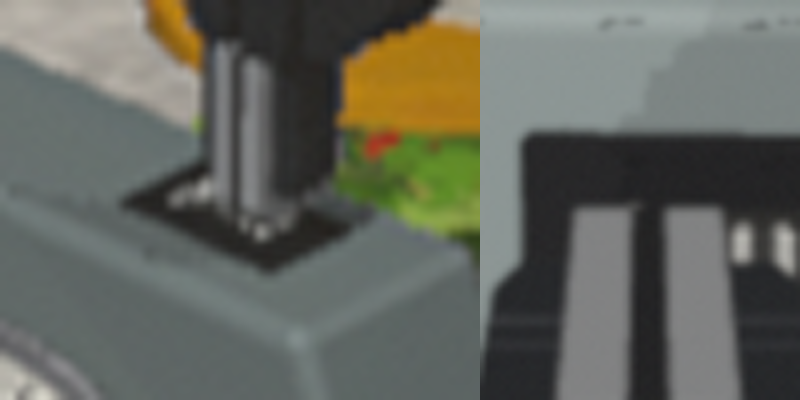

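Contact: about 2.6 N on the front side of the wheel, and the last crop shows the shut tips on the ribs. I'll try a short stroke.

```bash
python3 -m pendant '[[[-1,0,0.1,0,0,0,0],[-1,0,0.1,0,0,0,0],[-1,0,0.1,0,0,0,0],[-1,0,0.1,0,0,0,0],[-1,0,0,0,0,0,0],[-1,0,0,0,0,0,0],[-1,0,0,0,0,0,0],[-1,0,0,0,0,0,0]]]'
python3 - <<'E'
from h import *
print(env.state()["wrist_torque"])
c=cam("wrist"); env.snapshot("wrist")
print([(d["position"],d["score"]) for l in("zero_mark","pointer_tip","dial_centre") for d in env.recognise("wrist",l)[:2]])
E
```

```text
clock: 19.83
tool_pos: [0.3965, 0.2522, 0.0885]
eef_rot: [2.396, 2.03, 0.001]
contact_force: [-0.4, -0.9, 7.2]
finger_gap: -0.001
finger_force: 3.7
[-0.24195135  0.11117305  0.02944308]
[([301.8, 66.3], 0.69), ([284.5, 51.7], 0.93), ([380.0, 152.9], 0.86)]
```

```bash
cat > meas.py <<'E'
from dial import *
D0=np.array([.412,.3538,.0577]); 
def rect(c,im,O,s=4,N=560):  # s px/mm, up=u, right=rt
    q=[(-.06,-.06),(.06,-.06),(.06,.06),(-.06,.06)]
    src=np.float32([proj(c,O+a*rt+b*u) for a,b in q]); dst=np.float32([(N/2+1000*a*s,N/2-1000*b*s) for a,b in q])
    return cv2.cvtColor(cv2.warpPerspective(im,cv2.getPerspectiveTransform(src,dst),(N,N)),cv2.COLOR_RGB2GRAY)
def prof(g,r,s=4,N=560):
    t=np.radians(np.arange(-180,180,.5)); return np.mean([cv2.remap(g,np.float32([N/2+k*s*np.sin(t)]),np.float32([N/2-k*s*np.cos(t)]),1)[0] for k in r],0)
def dark(p,w=10):
    # most prominent dark dip (angle centroid) relative to local background
    q=np.r_[p,p,p]; bg=cv2.blur(q[None].astype(np.float32),(121,1))[0]; k=np.clip(bg-q,0,None)[720:1440]/bg[720:1440]
    ks=cv2.blur(np.r_[k,k,k][None].astype(np.float32),(2*w+1,1))[0][720:1440]; i=int(ks.argmax()); j=np.arange(i-2*w,i+2*w+1); v=k[j%720]
    return -180+.5*(j*v).sum()/v.sum(), ks.max()
def measure(name,verbose=True):
    c=cam(name); im=env.snapshot(name); O=D0-.0035*n
    g=rect(c,im,O)
    for _ in range(4):   # recentre on the white card
        b=(cv2.GaussianBlur(g,(5,5),0)>np.percentile(g,75)*.72).astype(np.uint8)
        b=cv2.morphologyEx(b,cv2.MORPH_CLOSE,np.ones((25,25)))
        k,l,st,ce=cv2.connectedComponentsWithStats(b); lab=l[280,280] or 1+np.argmax(st[1:,4])
        hull=cv2.convexHull(max(cv2.findContours((l==lab).astype(np.uint8),0,1)[0],key=cv2.contourArea)); (x,y),(A,B),_=cv2.fitEllipse(hull)
        O=O+((x-280)*rt-(y-280)*u)/4000; g=rect(c,im,O)
    w=dark(prof(g,np.arange(44,50,.5))); gp=rect(c,im,O+.0035*n); p=dark(prof(gp,np.arange(26,37,.5)))
    if verbose: print(name,"card diam mm",A/4,B/4,"shift mm",1000*(O+.0035*n-D0).round(4),"wedge",np.round(w,2),"ptr",np.round(p,2),"todo deg",round(float(p[0]-w[0]),1),"wheel mm",round(float(np.radians(p[0]-w[0])/.6*20),1))
    return g
E
python3 - <<'E'
from meas import *
measure("wrist"); measure("side"); measure("top")
E
```

```text
wrist card diam mm 100.12281799316406 117.53883361816406 shift mm [-3.1 -6.8 -1.1] wedge [-181.02     nan] ptr [40.12  0.47] todo deg 221.1 wheel mm 128.7
side card diam mm 115.26631164550781 119.8804702758789 shift mm [ 3.  -2.3  1.9] wedge [4.2  0.61] ptr [52.64  0.41] todo deg 48.4 wheel mm 28.2
top card diam mm 179.93927001953125 198.52688598632812 shift mm [-46.5  47.8 -31. ] wedge [23.73  0.03] ptr [-1.2153e+02  2.0000e-02] todo deg -145.3 wheel mm -84.5meas.py:11: RuntimeWarning: invalid value encountered in divide
  q=np.r_[p,p,p]; bg=cv2.blur(q[None].astype(np.float32),(121,1))[0]; k=np.clip(bg-q,0,None)[720:1440]/bg[720:1440]
```

```bash
cat >> meas.py <<'E'
def side(im,O=None,v=True):
    O=on(S,(237.1,301.4),D0) if O is None else O
    r=[]
    for dx in (0,):
        w=dark(prof(rect(S,im,O-.0035*n),np.arange(44,50,.5))); p=dark(prof(rect(S,im,O),np.arange(26,37,.5)))
    if v: print("wedge",np.round(w,2),"ptr",np.round(p,2),"todo",round(float(p[0]-w[0]),1),"deg; wheel mm",round(float(np.radians(p[0]-w[0])/.03),1))
    return w,p
E
python3 - <<'E'
from meas import *
im0=cv2.imread("pics/side0.png")[:,:,::-1].copy()
for k in (im0,np.load("sa.npy"),np.load("sc.npy"),env.snapshot("side")): side(k)
E
```

```text
wedge [-1.76  0.47] ptr [-1.21  0.51] todo 0.6 deg; wheel mm 0.3
wedge [-1.8   0.45] ptr [50.72  0.45] todo 52.5 deg; wheel mm 30.6
wedge [-1.81  0.46] ptr [50.36  0.44] todo 52.2 deg; wheel mm 30.4
wedge [5.85 0.44] ptr [50.34  0.47] todo 44.5 deg; wheel mm 25.9
```

```bash
python3 -m pendant '[[[-1,0,0.15,-0.03,0,0,0],[-1,0,0.2,-0.02,0,0,0],[-1,0,0.2,0,0,0,0],[-1,0,0.2,0.02,0,0,0],[-1,0,0.2,0.03,0,0,0],[-1,0,0.15,0.05,0,0,0],[-1,0,0,0,0,0,0],[-1,0,0,0,0,0,0]]]'
python3 - <<'E'
from meas import *
side(env.snapshot("side"))
E
```

```text
clock: 20.9
tool_pos: [0.4083, 0.2501, 0.0885]
eef_rot: [2.396, 2.029, 0.003]
contact_force: [0.6, -2.8, 11.2]
finger_gap: 0.002
finger_force: 5.5
wedge [26.46  0.44] ptr [50.65  0.46] todo 24.2 deg; wheel mm 14.1
```

```bash
python3 -m pendant '[[[-1,0,0,-0.5,0,0,0],[-1,0,0,-0.7,0,0,0],[-1,0,-0.7,0,0,0,0],[-1,0,-0.7,0,0,0,0],[-1,0,0,0.7,0,0,0],[-1,0,0,0.3,0,0,0],[-1,0,0,0,0,0,0],[-1,0,0,0,0,0,0]]]'
python3 -m pendant '[[[-1,0,0,0.1,0,0,0],[-1,0,0,0.1,0,0,0],[-1,0,0,0,0,0,0],[-1,0,0,0,0,0,0],[-1,0,0,0,0,0,0],[-1,0,0,0,0,0,0],[-1,0,0,0,0,0,0],[-1,0,0,0,0,0,0]]]'
python3 - <<'E'
from meas import *
side(env.snapshot("side"))
E
```

```text
clock: 21.62
tool_pos: [0.3925, 0.2525, 0.0889]
eef_rot: [-2.397, -2.031, 0.002]
contact_force: [0.2, 0.7, -0.0]
finger_gap: 0.001
finger_force: 0.0
clock: 22.28
tool_pos: [0.3932, 0.2527, 0.0882]
eef_rot: [2.397, 2.03, 0.001]
contact_force: [-2.8, -1.9, 7.5]
finger_gap: -0.002
finger_force: 3.9
wedge [25.87  0.44] ptr [50.84  0.49] todo 25.0 deg; wheel mm 14.5
```

```bash
python3 -m pendant '[[[-1,0,0.15,-0.04,0,0,0],[-1,0,0.2,-0.04,0,0,0],[-1,0,0.2,-0.02,0,0,0],[-1,0,0.2,0,0,0,0],[-1,0,0.2,0,0,0,0],[-1,0,0.15,0,0,0,0],[-1,0,0,0,0,0,0],[-1,0,0,0,0,0,0]]]'
python3 - <<'E'
from meas import *
for _ in range(2): side(env.snapshot("side"))
E
```

```text
clock: 23.0
tool_pos: [0.4043, 0.2507, 0.0886]
eef_rot: [2.397, 2.03, 0.001]
contact_force: [-0.2, -2.7, 5.6]
finger_gap: -0.001
finger_force: 2.4
wedge [45.4  0.5] ptr [50.61  0.45] todo 5.2 deg; wheel mm 3.0
wedge [45.22  0.5 ] ptr [50.6   0.45] todo 5.4 deg; wheel mm 3.1
```

```bash
python3 -m pendant '[[[-1,0,0.1,0,0,0,0],[-1,0,0.1,0.02,0,0,0],[-1,0,0.1,0.02,0,0,0],[-1,0,0,0,0,0,0],[-1,0,0,0,0,0,0],[-1,0,0,-0.5,0,0,0],[-1,0,0,-1.5,0,0,0],[-1,0,0,-3,0,0,0]]]'
python3 -m pendant '[[[-1,0,0,-3.5,0,0,0],[-1,0,0,-3.5,0,0,0],[-1,0,0,-3,0,0,0],[-1,-2,2,-1,0,0,0],[-1,-3,2,0,0,0,0],[-1,-3,2,0,0,0,0],[-1,0,0,0,0,0,0],[-1,0,0,0,0,0,0]]]'
python3 - <<'E'
from meas import *
for _ in range(2): side(env.snapshot("side"))
W=cam("wrist"); im=env.snapshot("wrist"); print(proj(W,D0),proj(W,D0+.05*u),proj(W,D0+.05*rt))
np.save("we.npy",im)
for du in (-1,0,1):
  for dr in (-1,0,1):
    O=D0+.001*(du*u+dr*rt); w=dark(prof(rect(W,im,O-.0035*n),np.arange(44,50,.5))); p=dark(prof(rect(W,im,O),np.arange(26,37,.5)))
    print(du,dr,np.round(w,2),np.round(p,2),(p[0]-w[0]).round(1))
E
```

```text
clock: 23.77
tool_pos: [0.404, 0.2492, 0.1356]
eef_rot: [-2.395, -2.03, 0.01]
contact_force: [0.1, 0.5, -0.4]
finger_gap: -0.001
finger_force: 0.0
clock: 24.43
tool_pos: [0.4531, 0.1605, 0.2479]
eef_rot: [-2.4, -2.026, 0.0]
contact_force: [0.4, 0.4, -0.8]
finger_gap: 0.004
finger_force: 0.0
wedge [49.73  0.43] ptr [50.67  0.46] todo 0.9 deg; wheel mm 0.5
wedge [49.73  0.43] ptr [50.66  0.46] todo 0.9 deg; wheel mm 0.5
[202.68030146 -20.36436411] [249.49759356 -32.06019886] [206.56898594  42.92943582]
-1 -1 [-179.98     nan] [-180.   nan] -0.0
-1 0 [-179.74     nan] [-180.   nan] -0.3
-1 1 [-179.13     nan] [-180.   nan] -0.9
0 -1 [-179.98     nan] [-180.   nan] -0.0
0 0 [-179.75     nan] [-180.   nan] -0.2
0 1 [-179.15     nan] [-180.   nan] -0.9
1 -1 [-179.99     nan] [-180.   nan] -0.0
1 0 [-179.76     nan] [-180.   nan] -0.2
1 1 [-179.16     nan] [-180.   nan] -0.8meas.py:11: RuntimeWarning: invalid value encountered in divide
  q=np.r_[p,p,p]; bg=cv2.blur(q[None].astype(np.float32),(121,1))[0]; k=np.clip(bg-q,0,None)[720:1440]/bg[720:1440]
```

```bash
python3 -m pendant '[[[-1,2,0,0,0,0,0],[-1,3,0,0,0,0,0],[-1,3,0,0,0,0,0],[-1,3,0,0,0,0,0],[-1,2,0,0,0,0,0],[-1,0.5,0,0,0,0,0],[-1,0,0,0,0,0,0],[-1,0,0,0,0,0,0]]]'
cat > chk.py <<'E'
from meas import *
W=cam("wrist"); im=env.snapshot("wrist"); print(proj(W,D0))
for du,dr in ((0,0),(-1.5,0),(1.5,0),(0,-1.5),(0,1.5)):
    O=D0+.001*(du*u+dr*rt); w=dark(prof(rect(W,im,O-.0035*n),np.arange(44,50,.5))); p=dark(prof(rect(W,im,O),np.arange(26,37,.5)))
    print(du,dr,np.round(w,2),np.round(p,2),(p[0]-w[0]).round(1))
side(env.snapshot("side")); print([(l,d["position"],d["score"]) for l in("zero_mark","pointer_tip","dial_centre") for d in env.recognise("wrist",l)[:1]])
O=D0; g=rect(W,im,O-.0035*n); b=prof(g,np.arange(30,62,.5)) 
rad=[[float(cv2.remap(g,np.float32([[280+4*k*np.sin(t)]]),np.float32([[280-4*k*np.cos(t)]]),1)[0,0]) for k in np.arange(46,62,.5)] for t in np.radians([0,90,180,270])]
print("white edge radius up,right,down,left",[46+.5*int(np.argmin(np.diff(cv2.blur(np.float32([r]),(3,1))[0]))) for r in rad])
E
python3 chk.py
```

```text
clock: 25.25
tool_pos: [0.4741, 0.295, 0.2477]
eef_rot: [2.395, 2.033, -0.002]
contact_force: [0.0, -0.1, 0.1]
finger_gap: 0.001
finger_force: 0.0
[212.76981309 136.90254175]
0 0 [51.12  0.59] [50.23  0.47] -0.9
-1.5 0 [49.81  0.52] [48.01  0.49] -1.8
1.5 0 [52.45  0.65] [52.46  0.45] 0.0
0 -1.5 [52.31  0.5 ] [52.02  0.5 ] -0.3
0 1.5 [49.95  0.66] [48.46  0.45] -1.5
wedge [49.72  0.43] ptr [50.67  0.46] todo 0.9 deg; wheel mm 0.6
[('zero_mark', [216.9, 134.8], 0.62), ('pointer_tip', [212.2, 138.6], 0.92), ('dial_centre', [273.5, 143.2], 0.89)]
white edge radius up,right,down,left [50.5, 54.5, 55.5, 50.0]
```

```bash
cat > fit.py <<'E'
from meas import *
from scipy.optimize import minimize
def fit(c,im):
    def cost(x,full=False):
        O=D0+.001*(x[0]*u+x[1]*rt)-.0035*n; P=[]
        g=cv2.cvtColor(im,cv2.COLOR_RGB2GRAY).astype(np.float32)
        def samp(th,rs):
            X=(O[:,None]+.001*(np.outer(u,rs*np.cos(th))+np.outer(rt,rs*np.sin(th)))); K,o,A=c; p=K@(A.T@(X-o[:,None])); p=(p[:2]/p[2]).astype(np.float32)
            return cv2.remap(g,p[:1],p[1:],1)[0]
        s=0; rs=np.arange(46.5,50.5,.5)
        for k in range(1,24):
            t=np.radians(x[2]+15*k); a=samp(t,rs); b=(samp(t-.09,rs)+samp(t+.09,rs))/2; s+=np.clip((a-b)/(b+20),-1,.2).mean()
        return s
    w0=49.9; best=min(((cost((a,b,t)),a,b,t) for a in np.arange(-4,4.1,1) for b in np.arange(-4,4.1,1) for t in np.arange(w0-5,w0+5.1,1)))
    r=minimize(cost,best[1:],method="Nelder-Mead"); x=r.x; O=D0+.001*(x[0]*u+x[1]*rt)
    p=dark(prof(rect(c,im,O),np.arange(26,37,.5))); w=dark(prof(rect(c,im,O-.0035*n),np.arange(44,50,.5)))
    print("centre",x[:2].round(2),"card",x[2].round(2),"cost",round(r.fun,2),"wedge",np.round(w,2),"ptr",np.round(p,2),"todo",(p[0]-x[2]).round(2),(p[0]-w[0]).round(2))
for nm in("wrist","side"): fit(cam(nm),env.snapshot(nm))
E
python3 fit.py
```

```text
centre [-0.98  0.  ] card 50.2 cost -6.13 wedge [50.29  0.53] ptr [48.85  0.49] todo -1.35 -1.44
centre [1.7 0. ] card 50.07 cost -6.48 wedge [50.3   0.46] ptr [51.64  0.45] todo 1.58 1.34
```

```bash
python3 - <<'E'
from meas import *
iw,isd=env.snapshot("wrist"),env.snapshot("side")
for h in (1.5,2.5,3.5,4.5,5.5,7):
    o=[]
    for c,im,x,w in ((cam("wrist"),iw,(-.98,0),50.2),(S,isd,(1.7,0),50.07)):
        F=D0+.001*(x[0]*u+x[1]*rt)-.0035*n; p=dark(prof(rect(c,im,F+.001*h*n),np.arange(26,37,.5))); o.append(round(float(p[0]-w),2))
    print(h,o)
x=env.trace("side","cup_centre")[0]; print(x["score"],x["position"])
E
```

```text
1.5 [1.28, 2.18]
2.5 [-0.15, 1.89]
3.5 [-1.59, 1.59]
4.5 [-3.04, 1.27]
5.5 [-4.49, 0.94]
7 [-6.65, 0.41]
0.89 [199.5, 228.2]
```

```bash
python3 -c "
from bench import env
print(env.state()['contact_force'],env.sign_off())"
```

```text
the job is handed in; nothing more can be done
[ 0.40289588  0.41447795 -0.02076681] None
```

The cup stands upright and released on the scale's pan, and I zeroed the dial with the thumbwheel; the two camera views put the wedge within about 2° of the pointer's tip. The glass and shaker were not touched, and I handed the job in at about 26 s with the arm clear of everything.

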